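Set a knife's end cap a quarter turn off home and hold it

ROBOT

A 6-joint arm with a two-finger parallel gripper is mounted at the origin on the work surface. World frame = base frame: x ahead of the robot, y to its left, z up, the work surface at z = 0. Lengths are in m, angles in rad, forces in N, time in s.
With the tool pointing down it reaches from about 0.35 to 0.85 m from the base axis. Payload 8.1 kg.
Tool frame: the origin (TCP) lies at the very end of the fingers, on their centre line; the grasp point (between the pads) lies robot.grip_point_offset behind it (robot.grip_point_offset is the distance from the TCP to the grasp point, in m); z points along the fingers, y is the line along which they close (so a half turn about z gives the same grasp; the last joint's range is limited). The gripper opens to 93 mm and grips with 3 to 60 N. Pads are 15 mm wide; open, the fingers measure 128 mm over their backs; the gripper's body (75 mm by 188 mm) begins 65 mm behind the grasp point.
Start: joints at [1.251, 0.13, 1.488, -0, 1.523, -0.085], TCP at [0.14, 0.584, 0.219] pointing down, gripper open.
Joint ranges: [-2.96, 2.96], [-0.89, 2.26], [0.02, 2.5], [-1.34, 4.48], [0, 2.73], [-2.66, 2.66]. Speed limits (rad/s): [2.39, 2.39, 2.79, 3.14, 3.14, 3.14].

INTERFACE

Orientations are given as a rotation vector (axis times angle).
In Python, from plant import robot, eyes gives the robot as it stands. The module is installed in compiled form; this text tells all that it offers.
- The arm moves only by the tool apply_moves, never from a script. Its argument "steps" is one flat list of numbers, 7 for each row, row after row: the shift along the tool's x, y, z in units of 30 mm (1.0 is 30 mm), then the turn, a rotation vector about the tool's x, y, z in units of 6 degrees (1.0 is 6 degrees), then the opening in per cent of the stroke, from 0 (shut) to 100 (fully open). In form: [dx, dy, dz, ax, ay, az, fingers, dx, dy, dz, ax, ay, az, fingers, ...]. A call has 1 to 12 rows; each row shifts and turns the commanded pose from where the row before left it, along the tool's axes as they then stand; what a row does not reach is not made up. A row lasts 1/12 s, in which the tool goes at most 41.7 mm and 7.16 degrees, less where a joint would pass 70% of its speed; a pose out of reach is approached as far as the arm can. A call is refused whole if a number of a shift passes 1 or a number of a turn 1, either way. A call with a gripper value outside its range is refused whole. The fingers move at their own pace and stop on an object; "grip_force" is the grip in N (left out, the last holds). Time passes only in rows, so rows that do not move let the fingers close. It gives the time, the measured TCP pose, the force, the opening and the grip force at its end, in the units of the state.
- robot.read_state(): the state, without advancing time (a new reading comes with each control period).
- eyes.read_camera(name): name is "side" or "top"; returns the picture (480x640x3 uint8, red, green, blue); there is no depth.
- eyes.calibration(name): a dict with "K" (3x3 intrinsics, pixels), "R" (3x3) and "t" (3): a world point X has camera coordinates R X + t. Camera axes: x right, y down, z forward; pixel columns grow to the right and rows downward; lengths in m; the calibration is good to about 2 mm. A picture is of the moment at which its call begins. calibration takes no time and is no camera call.
- robot.close_job(): hands the job in; it is judged then, once.
Trained networks look in the newest picture that a camera, given by its name, has taken for a name from the list of things; names that differ only in an ending like _2 or _b are one class to them, and where a whole thing is asked for, a point or a joint stands for the part that bears it (a point fixed in the world has none). Each returns a list of dicts, best first, with "conf" (0 to 1); they miss things now and then, are a little off and sometimes report something else, mostly with a low value. They report only what shows in the picture. A call takes as long as a camera call. They do not tell look-alikes from the thing itself.
- eyes.search_frame(camera, thing): "rect" ([left, top, width, height] in pixels, round what is visible of it).
- eyes.place_of(camera, thing): "xy" ([column, row] in pixels: a listed point, or the origin of a listed thing).
The state is a dict: "t": time; "q": joint angles; "dq": joint speeds; "joint_torque": joint torques, N m; "tool_pos": TCP position; "orientation": TCP orientation; "force": force on the tool from outside, world axes, zero at the start; "wrist_torque": the same for the moment, N m; "opening": finger opening in m; "gripper_force": force on a finger pad.
Only numpy, scipy, OpenCV 4.12 (cv2) and the standard library are available. Lean on these libraries where they do the work, as an engineer would, in place of code of your own. Each camera call takes 0.05 s, during which the arm holds its last target. There are 200 camera calls.

TASK

Two knives stand blade down in small vises. On the one with the dark handle, gently screw the brass end cap clockwise until it bottoms out on the handle, then back it off a quarter turn as the glue gap, and finish while still holding the cap there in a light grip. Grip the soft brass with no more than 25 newtons a finger, leave the steel cap of the pale knife as it is, and do not disturb the other things on the bench.

Things in the scene. Friction and masses are not known exactly. Their poses are not given: they have to be found in the camera images.
- brass_cap: THE CAP TO SET: brass end cap, knurled, upright, diameter 32 mm, 30 mm tall, on the threaded tang at the top of the wooden handle. Origin: centre of its underside, 195 mm above the bench when fully home on the handle's end, 2 mm higher per full turn off; z up, x to the red line on its top. It cannot come off the thread. Clockwise from above screws it on.
- brass_cap_top (a point): centre of the brass cap's flat top, 30 mm above its underside; axes as the cap's. The handle just below the cap is 27 to 29 mm across; the next obstacle below is the vise, 96 mm above the bench
- brass_turn (a joint): how far the brass cap is unscrewed from home, rad: 0 = bottomed out, grows anticlockwise seen from above; 2.2 to 4.0 at the start. Drags with 0.12 N m all the way (a 12 to 25 N grip per finger turns it without slipping), stops hard at home, where the fingers slip if they push on. Let go, it stays as left
- brass_vise: a small blue bench vise (125 x 70 mm foot, 96 mm tall, fixed to the bench) that holds a knife blade down; origin: centre of the foot's underside, which is on the knife's upright axis. This one holds the dark-handled knife with the brass cap.
- steel_cap: LEAVE ALONE: steel end cap, knurled, upright, diameter 32 mm, 30 mm tall, on the threaded tang at the top of the wooden handle. Origin: centre of its underside, 195 mm above the bench when fully home on the handle's end, 2 mm higher per full turn off; z up, x to the black line on its top. It cannot come off the thread. It is already set.
- steel_turn (a joint): the same reading for the steel cap, rad; already about a quarter turn (1.57) off home, must stay so
- steel_vise: a small blue bench vise (125 x 70 mm foot, 96 mm tall, fixed to the bench) that holds a knife blade down; origin: centre of the foot's underside, which is on the knife's upright axis. This one holds the pale-handled knife with the steel cap.
- handle_blank: pale wooden handle blank, 110 x 24 x 22 mm, loose; origin centre of underside
- knife_pale: finished knife with pale wooden handle lying flat, 226 mm long, up to 16 mm thick, loose; origin under the brass guard
- knife_dark: finished knife with dark wooden handle lying flat, 226 mm long, up to 16 mm thick, loose; origin under the brass guard
- mallet: hammer lying on the bench, about 260 mm long and under 50 mm high, loose; origin under its middle
- sanding_block: cork sanding block 70 x 40 x 28 mm, loose; origin centre of underside
- wax_tin: green round tin with a pale lid, diameter 64 mm, 45 mm tall, loose; origin centre of underside
- whetstone: reddish whetstone 150 x 50 x 25 mm, loose; origin centre of underside
Mind the look-alikes: they are no part of the job. What is shaped like the brass_vise but turquoise is not meant.

How it is judged:
On the way:
1. the brass cap is screwed on until it bottoms out (value of joint brass_turn below 0.1 rad), for 0.1 s.
At the end, for the whole second after the job is handed in: after bottoming out, the brass cap stands a quarter turn (1.57 rad, within 0.35 rad or 20 degrees) off home, at rest (under 0.1 rad/s), with the fingers still gripping it (over 2 N) (value of joint brass_turn between 1.22 and 1.92 rad and contact force between the fingers and brass_cap above 2 N and velocity of joint brass_turn between -0.1 and 0.1 rad/s); the arm keeps its last pose, push and grip.
It fails at once if the brass cap is squeezed or pushed too hard (over 75 N on both fingers together, drag included) (contact force between the fingers and brass_cap above 75 N).
It fails at once if the steel cap is turned out of its setting (over 0.3 rad from a quarter turn) (value of joint steel_turn above 1.87 rad or value of joint steel_turn below 1.27 rad).
It fails at once if a bystander is moved by more than 20 mm (distance of any of handle_blank, knife_pale, knife_dark, mallet, sanding_block, wax_tin, whetstone from where it was at the start of the episode above 0.02 m).
It also fails if it takes over 67 s, if anything falls off the work surface, if the arm or the gripper's body presses on something with over 40 N, if the wrist force passes 120 N, or if a joint passes its speed limit or range.

## Working session

There is one attempt and no reset: what is moved stays moved. The work goes in short steps, Python scripts to look and compute and a tool call to move; the robot and the scene stay as the last step left them, time stands still between calls to the robot, and variables do not carry over. Pictures are saved under pics/ and viewed, at most 10 in all, crops included, and the job is handed in when it is done.

Besides the shell and the picture viewer there is one more tool, called after "Call:" in YAML: its name, and indented under it one key for each argument. apply_moves: Moves the arm, as the interface text tells. Its arguments: {"type":"object","properties":{"steps":{"type":"array"},"grip_force":{"type":"number"}},"required":["steps"]}

```bash
mkdir -p pics
python3 - <<'E'
from plant import robot, eyes
import cv2
for c in("top","side"):
    im=eyes.read_camera(c); cv2.imwrite(f"pics/{c}0.png",im[:,:,::-1])
    for th in("brass_cap","steel_cap","brass_vise"):
        for r in eyes.search_frame(c,th)[:3]: print(c,th,r)
    for th in ("brass_cap_top",):
        for r in eyes.place_of(c,th)[:3]: print(c,th,r)
s=robot.read_state();print(s, robot.grip_point_offset)
E
```

```text
top brass_cap {'rect': [151.8, 369.9, 14.7, 17.7], 'conf': 0.71}
top brass_cap {'rect': [256.3, 202.6, 16.0, 18.8], 'conf': 0.54}
top steel_cap {'rect': [381.2, 216.3, 15.1, 20.5], 'conf': 0.67}
top brass_vise {'rect': [246.8, 193.6, 46.2, 59.9], 'conf': 0.97}
top brass_vise {'rect': [148.4, 340.4, 50.6, 64.7], 'conf': 0.62}
top brass_cap_top {'xy': [265.8, 211.7], 'conf': 0.76}
top brass_cap_top {'xy': [153.3, 379.7], 'conf': 0.57}
top brass_cap_top {'xy': [258.0, 305.5], 'conf': 0.24}
side brass_cap {'rect': [150.8, 192.2, 16.8, 18.7], 'conf': 0.67}
side brass_cap {'rect': [325.9, 249.6, 31.6, 19.9], 'conf': 0.66}
side brass_cap {'rect': [298.7, 188.0, 17.4, 11.7], 'conf': 0.48}
side steel_cap {'rect': [356.2, 247.8, 14.3, 18.3], 'conf': 0.55}
side steel_cap {'rect': [385.1, 244.3, 57.6, 54.3], 'conf': 0.33}
side brass_vise {'rect': [290.0, 185.6, 33.4, 71.4], 'conf': 0.74}
side brass_vise {'rect': [151.0, 193.0, 42.9, 73.9], 'conf': 0.56}
side brass_cap_top {'xy': [308.0, 189.8], 'conf': 0.7}
side brass_cap_top {'xy': [155.3, 200.4], 'conf': 0.47}
{'t': 0.5, 'q': array([ 1.25061304e+00,  1.30421583e-01,  1.48825702e+00,  2.74276676e-05,
        1.52297326e+00, -8.54010004e-02]), 'dq': array([-0.00156493, -0.00111587, -0.00135346, -0.00060321, -0.00108561,
        0.00149603]), 'joint_torque': array([-5.15836455e-04, -5.59175920e+01, -4.91572309e+01,  7.67135248e-02,
        2.42464972e-02, -2.01384722e-05]), 'tool_pos': array([0.1395433 , 0.58353378, 0.21859097]), 'orientation': array([-3.67946196e-01, -3.11993213e+00,  8.24205232e-05]), 'force': array([0.48828354, 0.76420773, 0.04206914]), 'wrist_torque': array([-0.00394666, -0.01388933, -0.0561314 ]), 'gripper_force': 0.0, 'opening': 0.0930731236553023} 0.0188
```

View pics/top0.png

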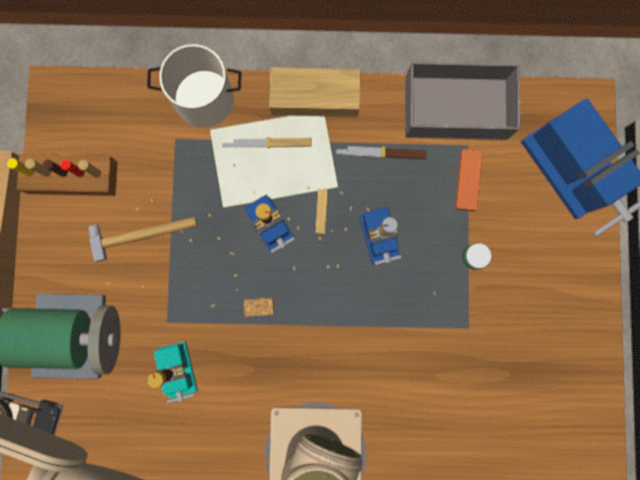

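View pics/side0.png

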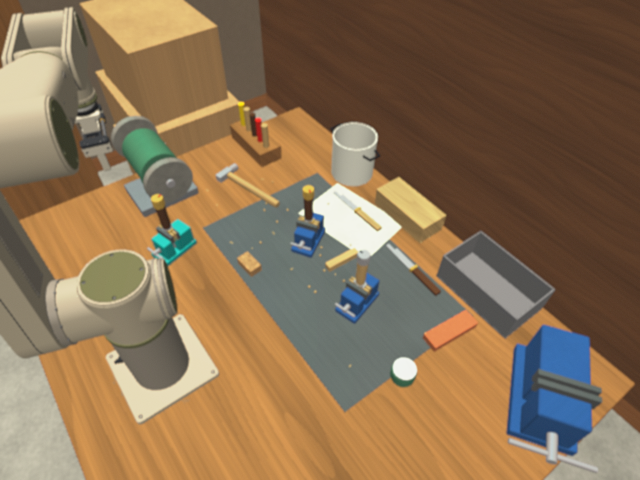

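Candidates, by top-image pixel:
- Brass cap on the blue vise at (264,212), also side (308,190).
- Brass cap on the turquoise vise at (155,380), a decoy.
- Steel cap on the blue vise at (390,226).

I choose (264,212). Next I'll check it in a crop and triangulate it.

```bash
cat > h.py <<'E'
import numpy as np, cv2
from plant import robot, eyes
from scipy.spatial.transform import Rotation as Ro
def P(c):
    k=eyes.calibration(c); return k["K"]@np.c_[k["R"],k["t"]]
def tri(a,b):
    X=cv2.triangulatePoints(P("top"),P("side"),np.array(a,float).reshape(2,1),np.array(b,float).reshape(2,1)).ravel(); return X[:3]/X[3]
def proj(c,X):
    u=P(c)@np.r_[X,1]; return u[:2]/u[2]
E
python3 - <<'E'
from h import *
t=cv2.imread("pics/top0.png");s=cv2.imread("pics/side0.png")
A=cv2.resize(t[190:250,240:300],(480,480),interpolation=2)
B=cv2.resize(s[175:215,288:328],(320,480)if 0 else (480,480),interpolation=2)[:, :320+0]
cv2.imwrite("pics/crop0.png",np.hstack([A,B]))
a=np.mean([e["xy"] for e in [eyes.place_of("top","brass_cap_top")[0] for _ in range(3)]],0)
b=np.mean([e["xy"] for e in [eyes.place_of("side","brass_cap_top")[0] for _ in range(3)]],0)
print(a,b,tri(a,b))
# top colour centroid: brass-coloured pixels
for c,im,(x0,y0,x1,y1) in(("top",t,(250,195,285,225)),("side",s,(298,180,320,203))):
    h=cv2.cvtColor(im[y0:y1,x0:x1],cv2.COLOR_BGR2HSV)
    m=(h[...,0]>12)&(h[...,0]<28)&(h[...,1]>140)&(h[...,2]>130)
    n,l,st,ce=cv2.connectedComponentsWithStats(m.astype(np.uint8))
    for i in range(1,n):
        if st[i,4]>15: print(c,st[i]+[x0,y0,0,0,0],ce[i]+[x0,y0])
print(tri((390,226),(362.5,254)))
X=tri(a,b)
for z in(.197,.227): print(z,proj("top",[X[0],X[1],z]),proj("side",[X[0],X[1],z]))
E
```

```text
[265.8 211.7] [308.  189.8] [0.5480761  0.11795513 0.22598314]
top [257 205  14  14 148] [263.00675676 211.5       ]
side [303 186  11  14 119] [307.96638655 191.74789916]
[ 0.52343136 -0.14699649  0.22555629]
0.197 [266.47299068 214.25843605] [308.9181133  197.15513054]
0.227 [265.43023374 212.1777479 ] [308.87226605 189.41646368]
```

View pics/crop0.png

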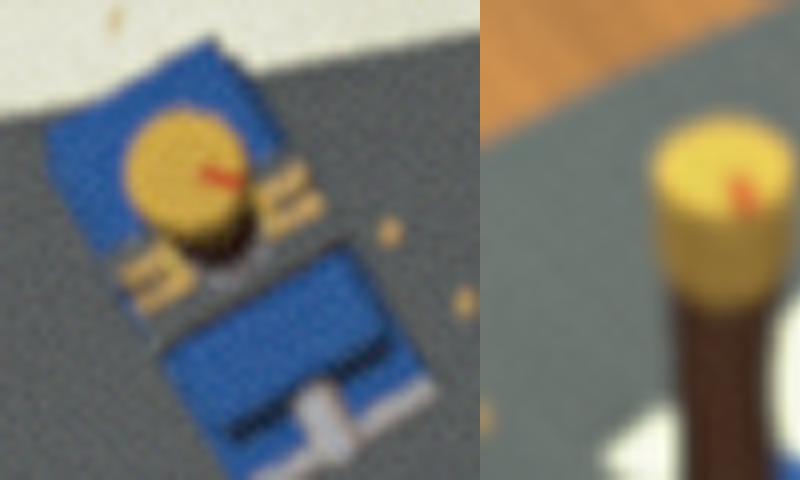

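The crop confirms it: dark handle, blue vise, brass cap with a red line. The face centre is at about top (263,211) and side (308,188.7).

Run:
```python
from h import *
from scipy.optimize import least_squares
a=(262.9,210.8);b=(307.9,188.6)
print(tri(a,b))
f=lambda p:np.r_[proj("top",[p[0],p[1],.226])-a,proj("side",[p[0],p[1],.226])-b]
r=least_squares(f,[.55,.12]);C=r.x;print(C,r.fun)
# silhouettes check: cap side centroid
print(proj("top",[*C,.226]),proj("side",[*C,.211]))
# red line direction on top
k=tri((263+ 40/8,211.3+8/8),(308.9,190));print(k)
s=robot.read_state();R=Ro.from_rotvec(s["orientation"]).as_matrix();print(R.round(3))
print("delta tool mm",(R.T@(np.r_[C,.25]-s["tool_pos"])*1000).round(1), "az base",np.arctan2(C[1],C[0]))
```

```text
[0.55068456 0.12400842 0.224281  ]
[0.5502484  0.12356908] [-0.04690297  0.38501525  0.43875376 -0.3625108 ]
[262.85309703 211.18501525] [308.36646674 192.13778963]
[0.54663051 0.11276316 0.22988649]
[[-0.973  0.233  0.   ]
 [ 0.233  0.973  0.   ]
 [ 0.     0.    -1.   ]]
delta tool mm [-506.4 -351.8  -31.3] az base 0.22090476991203617
```

Call:
apply_moves:
  steps: [0,0,-1,0,0,0,100,0,0,-0.4,0,0,0,100,-0.844,-0.586,0,0,0,0,100,-0.844,-0.586,0,0,0,0,100,-0.844,-0.586,0,0,0,0,100,-0.844,-0.586,0,0,0,0,100,-0.844,-0.586,0,0,0,0,100,-0.844,-0.586,0,0,0,0,100,-0.844,-0.586,0,0,0,0,100,-0.844,-0.586,0,0,0,0,100,-0.844,-0.586,0,0,0,0,100,-0.844,-0.586,0,0,0,0,100]
  grip_force: 5

```text
t: 1.8
tool_pos: [0.3461, 0.3528, 0.2615]
orientation: [0.368, 3.119, 0.002]
force: [0.9, 0.2, -1.0]
opening: 0.0928
gripper_force: 0.0
```

Call:
apply_moves:
  steps: [-0.844,-0.586,0,0,0,0,100,-0.844,-0.586,0,0,0,0,100,-0.844,-0.586,0,0,0,0,100,-0.844,-0.586,0,0,0,0,100,-0.844,-0.586,0,0,0,0,100,-0.844,-0.586,0,0,0,0,100,-0.844,-0.586,0,0,0,0,100,-0.844,-0.586,0,0,0,0,100,-0.844,-0.586,0,0,0,0,100,-0.844,-0.586,0,0,0,0,100,0,0,0,0,0,0,100,0,0,0,0,0,0,100]

```text
t: 2.8
tool_pos: [0.5512, 0.1226, 0.2609]
orientation: [0.372, 3.119, 0.0]
force: [0.0, -0.4, 0.7]
opening: 0.0932
gripper_force: 0.0
```

```bash
cat > st.py <<'E'
from h import *
s=robot.read_state();R=Ro.from_rotvec(s["orientation"]).as_matrix()
print("t",s["t"],"q",s["q"].round(3),"p",(s["tool_pos"]*1000).round(1),"f_tool",(R.T@s["force"]).round(2),"mz",(R.T@s["wrist_torque"]).round(3),"open",round(s["opening"]*1000,1),"gf",s["gripper_force"],"az",np.arctan2(R[1,0],R[0,0]).round(3))
print("to target mm tool",(R.T@(np.r_[.5502,.1236,.192]-s["tool_pos"])*1000).round(1))
E
python3 st.py
python3 - <<'E'
from h import *
s=robot.read_state()
im={c:eyes.read_camera(c)[:,:,::-1] for c in("top","side")}
cv2.imwrite("pics/pre.png",np.hstack([cv2.resize(im["side"][140:240,258:358],(500,500),interpolation=2)]))
print(proj("side",s["tool_pos"]))
E
```

```text
t 2.8 q [ 0.128  0.02   1.528  0.     1.593 -1.205] p [551.2 122.6 260.9] f_tool [-0.14 -0.36 -0.71] mz [-0.023  0.021  0.024] open 93.2 gf 0.0 az 2.904
to target mm tool [ 1.2  0.7 68.9]
[308.75376904 178.9515372 ]
```

View pics/pre.png

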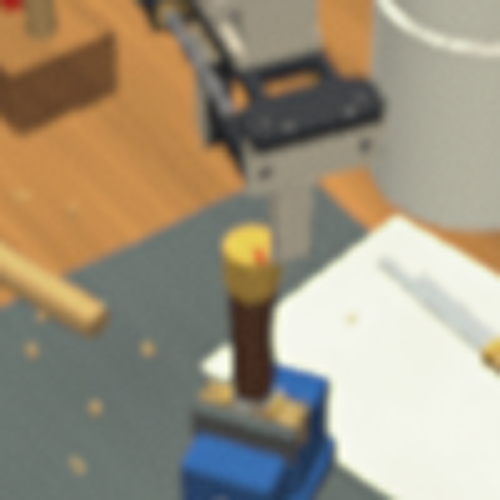

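Run:
```python
from h import *
s=robot.read_state();R=Ro.from_rotvec(s["orientation"]).as_matrix()
for d in(-.055,0,.055):
    for up in (0,.08): 
        u=proj("side",s["tool_pos"]+R[:,1]*d-R[:,2]*up);print(d,up,u,(u-[258,140])*5)
k=eyes.calibration("side");print(-k["R"].T@k["t"])
```

```text
-0.055 0 [315.81650269 191.67397501] [289.08251347 258.36987506]
-0.055 0.08 [316.03939747 168.74881031] [290.19698736 143.74405154]
0 0 [308.09358741 178.75776649] [250.46793706 193.78883245]
0 0.08 [307.92059657 155.79025571] [249.60298286  78.95127853]
0.055 0 [300.75214088 166.47954631] [213.76070438 132.39773154]
0.055 0.08 [300.22254329 143.50326346] [211.11271647  17.51631728]
[-0.00154978 -0.65786968  1.12517902]
```

Call:
apply_moves:
  steps: [0.04,0.02,0.6,0,0,0,100,0,0,0.6,0,0,0,100,0,0,0.6,0,0,0,100,0,0,0.5,0,0,0,100,0,0,0,0,0,0,50,0,0,0,0,0,0,50,0,0,0,0,0,0,40,0,0,0,0,0,0,40]
  grip_force: 4

```text
t: 3.57
tool_pos: [0.55, 0.1252, 0.1935]
orientation: [0.367, 3.118, 0.001]
force: [0.2, 0.7, 0.0]
opening: 0.0709
gripper_force: 0.0
```

```bash
python3 st.py
```

```text
t 3.5667 q [ 0.133  0.044  1.626  0.     1.469 -1.204] p [550.  125.2 193.5] f_tool [-0.06  0.77 -0.05] mz [ 0.027  0.002 -0.038] open 70.9 gf 0.0 az 2.907
to target mm tool [-0.6 -1.5  1.5]
```

Call:
apply_moves:
  steps: [0,0,0,0,0,0,35,0,0,0,0,0,0,30,0,0,0,0,0,0,25,0,0,0,0,0,0,25,0,0,0,0,0,0,25,0,0,0,0,0,0,25]

```text
t: 4.07
tool_pos: [0.5492, 0.1245, 0.1916]
orientation: [-0.368, -3.12, 0.0]
force: [-0.8, -2.4, 0.9]
opening: 0.032
gripper_force: 4.0
```

```bash
python3 st.py
```

```text
t 4.0667 q [ 0.132  0.045  1.628 -0.     1.469 -1.204] p [549.2 124.5 191.6] f_tool [ 0.27 -2.5  -0.91] mz [0.492 0.026 0.014] open 32.0 gf 4.000312797725201 az 2.907
to target mm tool [-1.1 -0.6 -0.4]
```

Call:
apply_moves:
  steps: [0,-0.04,0,0,0,0,25,0,0,0,0,0,0,25,0,0,0,0,0,0,25]

```text
t: 4.32
tool_pos: [0.5492, 0.1243, 0.1918]
orientation: [0.367, 3.12, 0.002]
force: [1.4, 4.5, 0.0]
opening: 0.0317
gripper_force: 4.0
```

```bash
python3 st.py
```

```text
t 4.3167 q [ 1.310e-01  4.400e-02  1.629e+00  1.000e-03  1.468e+00 -1.206e+00] p [549.2 124.3 191.8] f_tool [-0.36  4.71 -0.01] mz [-0.866 -0.009 -0.011] open 31.7 gf 4.000008422881365 az 2.907
to target mm tool [-1.2 -0.4 -0.2]
```

Call:
apply_moves:
  steps: [0,0.026,0,0,0,0,70,0,0,0,0,0,0,70,0,0,0,0,0,-1,70,0,0,0,0,0,-1,70,0,0,0,0,0,-1,70,0,0,0,0,0,-1,70,0,0,0,0,0,-1,70,0,0,0,0,0,-1,70,0,0,0,0,0,-1,70,0,0,0,0,0,-1,70]

```text
t: 5.15
tool_pos: [0.549, 0.1238, 0.1915]
orientation: [0.94, -2.997, 0.001]
force: [0.1, -0.2, -0.2]
opening: 0.0651
gripper_force: 0.0
```

Call:
apply_moves:
  steps: [0,0,0,0,0,-1,50,0,0,0,0,0,-1,50,0,0,0,0,0,-1,40,0,0,0,0,0,-1,40,0,0,0,0,0,0,25,0,0,0,0,0,0,25,0,0,0,0,0,0,25,0,0,0,0,0,0,25,0,0,0,0,0,0,25,0,0,0,0,0,0,25]

```text
t: 5.98
tool_pos: [0.5504, 0.1232, 0.1917]
orientation: [-1.528, 2.743, -0.004]
force: [6.2, -3.1, -3.3]
opening: 0.0318
gripper_force: 4.0
```

```bash
python3 st.py
```

```text
t 5.9833 q [ 1.300e-01  4.500e-02  1.628e+00 -2.000e-03  1.466e+00 -2.457e+00] p [550.4 123.2 191.7] f_tool [-0.59 -6.87  3.33] mz [ 1.157 -0.199  0.007] open 31.8 gf 3.999827995430678 az -2.125
to target mm tool [-0.3  0.4 -0.3]
```

Call:
apply_moves:
  steps: [0,-0.036,0,0,0,0,25,0,0,0,0,0,0,25,0,0,0,0,0,0,25]

```text
t: 6.23
tool_pos: [0.5504, 0.1232, 0.1916]
orientation: [-1.533, 2.742, -0.001]
force: [4.5, -3.6, -1.6]
opening: 0.0317
gripper_force: 4.0
```

```bash
python3 st.py
```

```text
t 6.2333 q [ 1.300e-01  4.700e-02  1.626e+00 -1.000e-03  1.468e+00 -2.460e+00] p [550.4 123.2 191.6] f_tool [ 0.7  -5.69  1.57] mz [0.718 0.006 0.032] open 31.7 gf 3.9999274536967278 az -2.122
to target mm tool [-0.3  0.4 -0.4]
```

Call:
apply_moves:
  steps: [0,0,0,0,0,0,20,0,0,0,0,0,0,20,0,0,0,0,0,0,20,0,0,0.001,0,0,0.5,20,0,0,0.001,0,0,0.5,20,0,0,0.001,0,0,0.5,20,0,0,0.001,0,0,0.5,20]
  grip_force: 17

```text
t: 6.82
tool_pos: [0.5503, 0.1233, 0.1916]
orientation: [-1.236, 2.888, -0.001]
force: [3.0, -2.7, -1.7]
opening: 0.0318
gripper_force: 17.0
```

```bash
python3 st.py
```

```text
t 6.8167 q [ 1.300e-01  4.700e-02  1.626e+00 -1.000e-03  1.468e+00 -2.249e+00] p [550.3 123.3 191.6] f_tool [-0.12 -4.04  1.67] mz [ 0.667 -0.112 -0.126] open 31.8 gf 16.998177766799927 az -2.333
to target mm tool [-0.1  0.3 -0.4]
```

Call:
apply_moves:
  steps: [0,-0.02,0.001,0,0,0.8,20,0,0,0.001,0,0,0.8,20,0,0,0.001,0,0,0.8,20,0,0,0.001,0,0,0.8,20,0,0,0.001,0,0,0.8,20,0,0,0.001,0,0,0.8,20,0,0,0.001,0,0,0.8,20,0,0,0.001,0,0,0.8,20,0,0,0.001,0,0,0.8,20,0,0,0.001,0,0,0.8,20,0,0,0.001,0,0,0.8,20,0,0,0.001,0,0,0.8,20]

```text
t: 7.82
tool_pos: [0.5501, 0.1241, 0.1912]
orientation: [-0.31, -3.125, -0.002]
force: [1.5, 2.7, 0.6]
opening: 0.0318
gripper_force: 17.0
```

```bash
python3 st.py
```

```text
t 7.8167 q [ 1.300e-01  4.800e-02  1.626e+00  1.000e-03  1.468e+00 -1.243e+00] p [550.1 124.1 191.2] f_tool [-0.93  2.89 -0.64] mz [-0.495 -0.026 -0.188] open 31.8 gf 16.99671596288681 az 2.944
to target mm tool [-0.2 -0.5 -0.8]
```

Call:
apply_moves:
  steps: [0,0,0.001,0,0,0.8,20,0,0,0.001,0,0,0.8,20,0,0,0.001,0,0,0.8,20,0,0,0.001,0,0,0.8,20,0,0,0.001,0,0,0.8,20,0,0,0.001,0,0,0.8,20,0,0,0.001,0,0,0.8,20,0,0,0.001,0,0,0.8,20,0,0,0.001,0,0,0.5,20]

```text
t: 8.57
tool_pos: [0.5505, 0.1247, 0.191]
orientation: [-1.395, -2.814, -0.003]
force: [2.4, 4.7, -0.7]
opening: 0.0318
gripper_force: 17.0
```

```bash
python3 st.py
```

```text
t 8.5667 q [ 0.131  0.048  1.626  0.002  1.467 -0.52 ] p [550.5 124.7 191. ] f_tool [2.3  4.72 0.71] mz [-0.827  0.333 -0.186] open 31.8 gf 16.998943984508514 az 2.221
to target mm tool [-0.7 -0.9 -1. ]
```

Call:
apply_moves:
  steps: [0.01,0.02,0.001,0,0,0.5,20,0,0,0.001,0,0,0.5,20,0,0,0.001,0,0,0.5,20,0,0,0.001,0,0,0.5,20,0,0,0.001,0,0,0.5,20]

```text
t: 8.98
tool_pos: [0.5507, 0.1248, 0.1909]
orientation: [-1.748, -2.61, -0.002]
force: [2.6, 2.9, -0.3]
opening: 0.0316
gripper_force: 17.0
```

```bash
python3 st.py
```

```text
t 8.9833 q [ 1.310e-01  4.900e-02  1.625e+00  1.000e-03  1.467e+00 -2.590e-01] p [550.7 124.8 190.9] f_tool [1.69 3.48 0.28] mz [-0.484  0.258 -0.153] open 31.6 gf 16.998402178287506 az 1.961
to target mm tool [-0.9 -0.9 -1.1]
```

Call:
apply_moves:
  steps: [0,0,0.001,0,0,0.5,20,0,0,0.001,0,0,0.5,20,0,0,0.001,0,0,0.5,20,0,0,0.001,0,0,0.5,20,0,0,0.001,0,0,0.5,20]

```text
t: 9.4
tool_pos: [0.551, 0.1249, 0.1908]
orientation: [-2.074, -2.359, -0.003]
force: [3.4, 3.3, -0.2]
opening: 0.032
gripper_force: 17.0
```

```bash
python3 st.py
```

```text
t 9.4 q [1.310e-01 4.900e-02 1.625e+00 1.000e-03 1.466e+00 2.000e-03] p [551.  124.9 190.8] f_tool [2.88 3.79 0.22] mz [-0.536  0.346 -0.142] open 32.0 gf 16.998429894447327 az 1.7
to target mm tool [-1.2 -0.9 -1.2]
```

Call:
apply_moves:
  steps: [0,0,0.001,0,0,0.5,20,0,0,0.001,0,0,0.5,20,0,0,0.001,0,0,0.5,20,0,0,0.001,0,0,0.5,20,0,0,0.001,0,0,0.5,20]

```text
t: 9.82
tool_pos: [0.5512, 0.1249, 0.1908]
orientation: [-2.364, -2.069, -0.003]
force: [3.6, 2.9, -1.5]
opening: 0.0319
gripper_force: 17.0
```

```bash
python3 st.py
```

```text
t 9.8167 q [1.310e-01 4.900e-02 1.625e+00 1.000e-03 1.466e+00 2.640e-01] p [551.2 124.9 190.8] f_tool [3.35 3.14 1.49] mz [-0.701  0.466 -0.09 ] open 31.9 gf 16.99832171201706 az 1.438
to target mm tool [-1.4 -0.8 -1.2]
```

Turned 2.72 rad so far and not yet home.

Call:
apply_moves:
  steps: [0,0.01,0.001,0,0,0.5,20,0,0,0.001,0,0,0.5,20,0,0,0.001,0,0,0.5,20,0,0,0.001,0,0,0.5,20,0,0,0.001,0,0,0.5,20]

```text
t: 10.23
tool_pos: [0.5514, 0.1248, 0.1907]
orientation: [-2.614, -1.742, -0.003]
force: [3.6, 2.3, -1.1]
opening: 0.0315
gripper_force: 17.0
```

```bash
python3 st.py
```

```text
t 10.2333 q [1.310e-01 5.000e-02 1.625e+00 1.000e-03 1.466e+00 5.260e-01] p [551.4 124.8 190.7] f_tool [3.51 2.41 1.1 ] mz [-0.391  0.551 -0.153] open 31.5 gf 16.99835032224655 az 1.176
to target mm tool [-1.6 -0.7 -1.3]
```

Call:
apply_moves:
  steps: [0,0,0.001,0,0,0.5,20,0,0,0.001,0,0,0.5,20,0,0,0.001,0,0,0.5,20,0,0,0.001,0,0,0.5,20,0,0,0.001,0,0,0.5,20]

```text
t: 10.65
tool_pos: [0.5517, 0.1247, 0.1906]
orientation: [-2.819, -1.386, -0.003]
force: [4.5, 2.0, -1.1]
opening: 0.0317
gripper_force: 17.0
```

```bash
python3 st.py
```

```text
t 10.65 q [1.310e-01 5.000e-02 1.625e+00 1.000e-03 1.465e+00 7.880e-01] p [551.7 124.7 190.6] f_tool [4.29 2.34 1.07] mz [-0.413  0.657 -0.135] open 31.7 gf 16.998391449451447 az 0.914
to target mm tool [-1.7 -0.5 -1.4]
```

Call:
apply_moves:
  steps: [0,0,0.001,0,0,0.5,20,0,0,0.001,0,0,0.5,20,0,0,0.001,0,0,0.5,20,0,0,0.001,0,0,0.5,20,0,0,0.001,0,0,0.5,20]

```text
t: 11.07
tool_pos: [0.5518, 0.1245, 0.1905]
orientation: [-2.976, -1.006, -0.003]
force: [6.3, 1.7, -0.8]
opening: 0.0315
gripper_force: 17.0
```

```bash
python3 st.py
```

```text
t 11.0667 q [1.310e-01 5.000e-02 1.625e+00 1.000e-03 1.465e+00 1.049e+00] p [551.8 124.5 190.5] f_tool [6.04 2.45 0.83] mz [-0.426  0.677 -0.167] open 31.5 gf 16.998330652713776 az 0.652
to target mm tool [-1.8 -0.3 -1.5]
```

Call:
apply_moves:
  steps: [0.03,0.01,0.001,0,0,0.4,20,0,0,0.001,0,0,0.4,20,0,0,0.001,0,0,0.4,20]

```text
t: 11.32
tool_pos: [0.552, 0.1244, 0.1904]
orientation: [-3.033, -0.818, -0.0]
force: [1.2, -0.9, 1.6]
opening: 0.0317
gripper_force: 17.0
```

```bash
python3 st.py
```

```text
t 11.3167 q [0.131 0.053 1.622 0.    1.466 1.175] p [552.  124.4 190.4] f_tool [ 0.6   1.38 -1.63] mz [-0.157 -0.058 -0.113] open 31.7 gf 16.999085247516632 az 0.527
to target mm tool [-1.9 -0.2 -1.6]
```

Call:
apply_moves:
  steps: [0,0,0.001,0,0,0.4,20,0,0,0.001,0,0,0.4,20,0,0,0.001,0,0,0.4,20]

```text
t: 11.57
tool_pos: [0.552, 0.1243, 0.1903]
orientation: [-3.079, -0.626, -0.001]
force: [0.2, -1.8, 2.9]
opening: 0.032
gripper_force: 17.0
```

```bash
python3 st.py
```

```text
t 11.5667 q [0.131 0.053 1.623 0.    1.466 1.301] p [552.  124.3 190.3] f_tool [-0.48  1.73 -2.89] mz [-0.272 -0.082 -0.141] open 32.0 gf 16.99898600578308 az 0.401
to target mm tool [-2.  -0.  -1.7]
```

Call:
apply_moves:
  steps: [0,0,0.001,0,0,0.4,20,0,0,0.001,0,0,0.4,20,0,0,0.001,0,0,0.4,20]

```text
t: 11.82
tool_pos: [0.5521, 0.1242, 0.1903]
orientation: [3.112, 0.431, 0.001]
force: [0.7, -1.7, 2.0]
opening: 0.0316
gripper_force: 17.0
```

```bash
python3 st.py
```

```text
t 11.8167 q [ 0.131  0.053  1.623 -0.     1.466  1.426] p [552.1 124.2 190.3] f_tool [ 0.23  1.81 -1.97] mz [-0.408 -0.05  -0.171] open 31.6 gf 16.999048590660095 az 0.275
to target mm tool [-1.9  0.1 -1.7]
```

Call:
apply_moves:
  steps: [0,0,0,0,0,0.4,20,0,0,0,0,0,0.4,20]

```text
t: 11.98
tool_pos: [0.5522, 0.1242, 0.1903]
orientation: [3.127, 0.301, 0.001]
force: [3.1, -1.8, 1.9]
opening: 0.0315
gripper_force: 17.0
```

```bash
python3 st.py
```

```text
t 11.9833 q [ 0.131  0.053  1.623 -0.     1.466  1.51 ] p [552.2 124.2 190.3] f_tool [ 2.73  2.4  -1.95] mz [-0.411  0.41  -0.354] open 31.5 gf 16.999081671237946 az 0.192
to target mm tool [-2.1  0.2 -1.7]
```

Call:
apply_moves:
  steps: [0,0,0,0,0,0.4,20,0,0,0,0,0,0.4,20]

```text
t: 12.15
tool_pos: [0.5522, 0.1241, 0.1903]
orientation: [3.137, 0.17, 0.001]
force: [2.1, -2.6, 1.9]
opening: 0.0314
gripper_force: 17.0
```

```bash
python3 st.py
```

```text
t 12.15 q [ 0.131  0.053  1.623 -0.     1.466  1.594] p [552.2 124.1 190.3] f_tool [ 1.84  2.79 -1.92] mz [-0.413 -0.153 -0.372] open 31.4 gf 16.998825073242188 az 0.108
to target mm tool [-2.   0.3 -1.7]
```

Call:
apply_moves:
  steps: [0,0,0,0,0,0.4,20,0,0,0,0,0,0.4,20]

```text
t: 12.32
tool_pos: [0.5521, 0.124, 0.1903]
orientation: [3.141, 0.038, 0.001]
force: [-1.1, -2.5, 2.7]
opening: 0.0317
gripper_force: 17.0
```

```bash
python3 st.py
```

```text
t 12.3167 q [ 1.310e-01  5.300e-02  1.623e+00 -1.000e-03  1.466e+00  1.677e+00] p [552.1 124.  190.3] f_tool [-1.12  2.46 -2.67] mz [-0.399 -0.398 -0.38 ] open 31.7 gf 16.999049484729767 az 0.024
to target mm tool [-1.9  0.4 -1.7]
```

Torque has jumped from 0.15 to 0.38 N m, so the cap is home and the fingers are slipping. I'll dwell briefly, then back off a quarter turn.

Call:
apply_moves:
  steps: [0,0,0,0,0,0,20,0,0,0,0,0,0,20,0,0,0,0,0,-0.3,20,0,0,0,0,0,-0.3,20]

```text
t: 12.65
tool_pos: [0.5521, 0.1241, 0.1903]
orientation: [3.138, 0.144, 0.001]
force: [1.4, -1.9, 4.1]
opening: 0.0317
gripper_force: 17.0
```

```bash
python3 st.py
python3 - <<'E'
from h import *
for c,(x0,y0) in(("top",(240,190)),("side",(288,170))):
    cv2.imwrite(f"pics/home_{c}.png",cv2.resize(eyes.read_camera(c)[y0:y0+40,x0:x0+40,::-1],(400,400),interpolation=2))
a=[cv2.imread(f"pics/home_{c}.png") for c in("top","side")];cv2.imwrite("pics/home.png",np.hstack(a))
E
```

```text
t 12.65 q [ 0.131  0.053  1.623 -0.     1.466  1.609] p [552.1 124.1 190.3] f_tool [ 1.22  2.05 -4.1 ] mz [-0.376 -0.096  0.15 ] open 31.7 gf 17.000741064548492 az 0.092
to target mm tool [-2.   0.3 -1.7]
```

View pics/home.png

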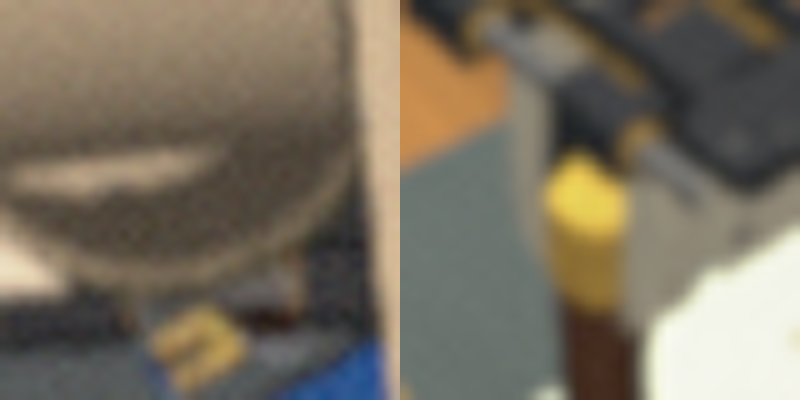

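Call:
apply_moves:
  steps: [0,0,-0.001,0,0,-0.6,20,0,0,-0.001,0,0,-0.6,20,0,0,-0.001,0,0,-0.6,20,0,0,-0.001,0,0,-0.6,20,0,0,-0.001,0,0,-0.6,20,0,0,-0.001,0,0,-0.6,20,0,0,-0.001,0,0,-0.6,20,0,0,-0.001,0,0,-0.6,20,0,0,-0.001,0,0,-0.6,20,0,0,-0.001,0,0,-0.6,20,0,0,-0.001,0,0,-0.6,20,0,0,-0.001,0,0,-0.6,20]

```text
t: 13.75
tool_pos: [0.5518, 0.1247, 0.1905]
orientation: [-2.864, -1.29, -0.0]
force: [-0.8, 0.5, 4.5]
opening: 0.0317
gripper_force: 17.0
```

```bash
python3 st.py
```

```text
t 13.75 q [1.310e-01 5.300e-02 1.622e+00 1.000e-03 1.467e+00 8.550e-01] p [551.8 124.7 190.5] f_tool [-0.19 -0.92 -4.45] mz [ 0.22  -0.216  0.084] open 31.7 gf 17.00039952993393 az 0.846
to target mm tool [-1.9 -0.4 -1.5]
```

Call:
apply_moves:
  steps: [0,0,-0.001,0,0,-0.6,20,0,0,-0.001,0,0,-0.6,20,0,0,-0.001,0,0,-0.6,20,0,0,-0.001,0,0,-0.6,20,0,0,-0.001,0,0,-0.6,20,0,0,-0.001,0,0,-0.6,20,0,0,-0.001,0,0,-0.6,20,0,0,-0.001,0,0,-0.6,20,0,0,-0.001,0,0,-0.6,20,0,0,-0.001,0,0,-0.6,20,0,0,-0.001,0,0,-0.6,20,0,0,0,0,0,-0.4,20]

```text
t: 14.75
tool_pos: [0.5511, 0.125, 0.1907]
orientation: [-2.21, -2.23, 0.0]
force: [-4.3, 1.6, 5.5]
opening: 0.0319
gripper_force: 17.0
```

```bash
python3 st.py
```

```text
t 14.75 q [1.310e-01 5.200e-02 1.622e+00 1.000e-03 1.468e+00 1.220e-01] p [551.1 125.  190.7] f_tool [ 1.69 -4.28 -5.47] mz [0.831 0.116 0.157] open 31.9 gf 17.000576555728912 az 1.58
to target mm tool [-1.4 -0.9 -1.3]
```

Call:
apply_moves:
  steps: [0,0,0,0,0,0,20,0,0,0,0,0,0,20,0,0,0,0,0,0,20,0,0,0,0,0,0,20,0,0,0,0,0,0,20,0,0,0,0,0,0,20]
  grip_force: 12

```text
t: 15.25
tool_pos: [0.5511, 0.125, 0.1906]
orientation: [-2.213, -2.227, 0.001]
force: [-4.7, 1.0, 6.5]
opening: 0.0316
gripper_force: 12.0
```

```bash
python3 st.py
python3 - <<'E'
from h import *
im=eyes.read_camera("side")[:,:,::-1]
cv2.imwrite("pics/end.png",cv2.resize(im[170:210,288:328],(480,480),interpolation=2))
C=np.array([.551,.124,.2255])
for az in(1.8,2.14,2.5): print(az,((proj("side",C+.012*np.array([np.cos(az),np.sin(az),0]))-[288,170])*12).round(), ((proj("side",C)-[288,170])*12).round())
E
```

```text
t 15.25 q [1.310e-01 5.200e-02 1.622e+00 1.000e-03 1.468e+00 1.250e-01] p [551.1 125.  190.6] f_tool [ 1.02 -4.75 -6.49] mz [ 0.743  0.077 -0.03 ] open 31.6 gf 12.000468671321869 az 1.577
to target mm tool [-1.4 -0.9 -1.4]
1.8 [207. 195.] [246. 218.]
2.14 [198. 205.] [246. 218.]
2.5 [194. 217.] [246. 218.]
```

View pics/end.png

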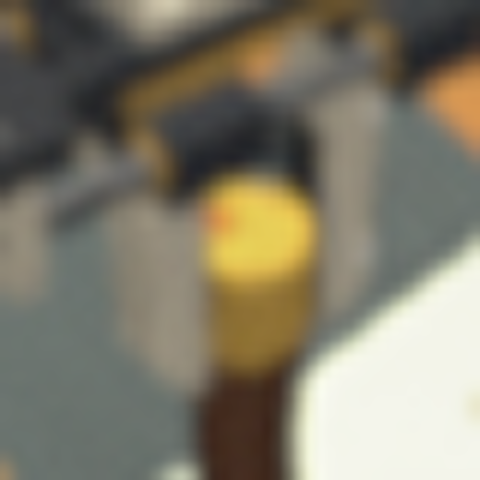

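The picture shows the red line at crop (215,218) with the face centre at about (258,228). That direction matches the predicted 2.14 rad azimuth, so the cap turned with the fingers. I'll hand in now.

```bash
python3 -c "
from plant import robot
print(robot.close_job())"
```

```text
the job is handed in; nothing more can be done
None
```

I screwed the brass cap home (the torque jumped and the fingers slipped), backed it off about 1.56 rad, and handed in at about 15 s with the cap still held at 12 N; the hand-in call gave no verdict.

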